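# Load a cheese ball and hold the tub sealer's cover at its mark

## Task

Pack the red waxed cheese ball: pick it from the rack and lower it gently, without dropping it or pressing it down, into the open white tub standing in the tub sealer, and let it go there. Then take the sealer's red handle, pull the spring-return cover plate out over the tub until its red pointer stands over the yellow clip, and hold it there: finish while still holding the handle, because the plate springs back if it is released. Keep the tub standing in its nest and leave the other cheeses and goods where they are.

Things in the scene. Friction and masses are not known exactly. Their poses are not given: they have to be found in the camera images.
- ball_red_center (a point): centre of the red waxed cheese ball, 56 mm in diameter, about 0.1 kg, hard; it sits in one of the three pockets of the rack with its centre 37 mm above the work surface; the pocket bars under it reach 14 mm high and lie within 22 mm of its centre across the rack
- ball_yellow_center (a point): centre of the yellow cheese ball, 56 mm, in another pocket of the rack: leave it there
- ball_brown_center (a point): centre of the brown cheese ball, 56 mm, in another pocket of the rack: leave it there
- ball_red: the red cheese ball as a body; its origin is a point of its skin that was underneath at the start and turns with it
- rack: fixed wooden rack 270 x 60 mm, 14 mm high, origin under its centre; three pockets in a row along its x axis, 90 mm apart (at -90, 0, +90 mm); its x axis points roughly away from the robot
- tub: open white round deli tub, loose, 72 mm high, origin at the centre of its underside, z up; wall 3 mm, inner floor 4 mm above the origin, inner radius 63 mm at the floor and 73 mm at the rim; it stands in the sealer's nest, its underside 8 mm above the work surface
- sealer: fixed tub sealer: steel bed 390 x 220 mm, origin on the work surface under the tub's place; its x axis points roughly away from the robot along the cover's travel (bed from -100 to +290 mm), y to its left. Two rails at y = -94 and +94 mm, tops 84 mm high; a white housing under the parked cover from x = +115 mm on. The cover plate is 160 mm wide, 190 mm long, its upper face 96 mm above the work surface; its front edge is at x = +93 mm when home
- nest (a point): centre of the tub's place on the bed, 8 mm above the work surface; a ring 6 mm high and 71 mm in inner radius surrounds it
- travel (a joint): travel of the cover plate in m: 0 home (clear of the tub), growing as it is pulled towards the sealer's -x; end stop at 0.23; a spring pulls it home with 4.2 N at 0 plus 35 N per m of travel (about 11 N at the mark)
- slide: the sealer's moving cover plate with its red handle, which slides along the sealer's x; its origin coincides with the sealer's origin when home and its axes are the sealer's
- handle_grip (a point): middle of the red bar handle that stands on the cover plate; the bar runs along the sealer's y, 110 mm long, 14 mm thick (x), 18 mm tall (z), its middle 41 mm above the plate, on two posts at 48 mm either side of this point; it can be pinched from above across its thickness. This point is 137 mm above the work surface; at x = +143 mm, y = 0 of the sealer when the cover is home; moves with the cover
- pointer (a point): outer end of the thin red pointer (4 mm wide) that sticks out from the left (+y) edge of the cover plate, in line with the handle bar (at the same x of the sealer); moves with the cover
- mark (a point): middle of the top of the yellow clip (14 mm long along the sealer's x, 34 mm wide) on the left rail, same axes as the sealer; the clip is fixed during the job but set at a different place each time, 170 to 206 mm of cover travel from home
- ball_yellow: yellow cheese ball as a body (bystander)
- ball_brown: brown cheese ball as a body (bystander)
- wheel: small cheese wheel, 96 mm across, 40 mm high, origin under its centre (bystander)
- tub_a: closed white tub with grey lid, 116 mm across, 78 mm high (bystander)
- tub_b: another closed white tub with grey lid, 116 mm across, 78 mm high (bystander)
- jar: green glass jar, 66 mm across, 100 mm high (bystander)
- knife: yellow-handled knife lying on the yellow cutting board (bystander)
Not all that is in view belongs to the job. Of the things like the ball_red, leave any that is green; of the rest the smaller one is meant. What is shaped like the tub but pink is not meant.

How it is judged:
By the outcome, as a careful person would: the job done as asked, in the order asked, and still so for the second after the job is handed in, while the arm keeps its last pose, push and grip.
It also fails if it takes over 51 s, if anything falls off the work surface, if the arm or the gripper's body presses on something with over 40 N, if the wrist force passes 120 N, or if a joint passes its speed limit or range.

## Robot

A 6-joint arm with a two-finger parallel gripper is mounted at the origin on the work surface. World frame = base frame: x ahead of the robot, y to its left, z up, the work surface at z = 0. Lengths are in mm, angles in rad, forces in N, time in s.
With the tool pointing down it reaches from about 275 to 825 mm from the base axis. Payload 4.9 kg.
Tool frame: the origin (TCP) lies at the very end of the fingers, on their centre line; the grasp point (between the pads) lies 19 mm behind it; z points along the fingers, y is the line along which they close (so a half turn about z gives the same grasp; the last joint's range is limited). The gripper opens to 85 mm and grips with 20 to 120 N. Pads are 22 mm wide; open, the fingers measure 114 mm over their backs; the gripper's body (76 mm by 85 mm) begins 54 mm behind the grasp point. The pads swing forward as they close: fully open they stand 13 mm farther back than shut.
Start: joints at [-1.39, 0.326, -0.193, 1.052, 0, 1.437], TCP at [170.306, -522.986, 231.281] pointing down, gripper open.
Joint ranges: [-2.65, 2.65], [-0.97, 1.79], [-1.3, 1.35], [-1.93, 2.1], [-1.47, 1.37], [-3.14, 3.14]. Speed limits (rad/s): [2.57, 2.57, 3.14, 3.14, 3.14, 3.14].

## Interface

Orientations are given as [roll, pitch, yaw] about the fixed x, y, z axes, in that order (R = Rz(yaw) Ry(pitch) Rx(roll)).
In Python, from rig import env gives the robot as it stands.
- The arm moves only by the tool play_rows, never from a script. Its argument "steps" is a list of rows, each an object with "fingers": the opening, from 0 (shut) to 1 (fully open); "xyz": the shift along the tool's x, y, z in mm, a list of three; "rot": the turn, a rotation vector about the tool's x, y, z in rad, a list of three. A call has 1 to 8 rows; each row is the pose to reach, as a shift and turn from the pose commanded when the call began, along the tool's axes at that moment; what a row does not reach only later rows make up. A row lasts 1/12 s, in which the tool goes at most 41.7 mm and 7.16 degrees, less where a joint would pass 70% of its speed; a pose out of reach is approached as far as the arm can. A call with a gripper value outside its range is refused whole. The fingers move at their own pace and stop on an object; the grip force is fixed at half the most. Time passes only in rows, so rows that repeat a pose let the fingers close. It gives the time, the measured TCP pose, the force, the opening and the grip force at its end, in the units of the state.
- env.state(): the state, without advancing time (a new reading comes with each control period).
- env.camera(name): name is "scene" or "top"; returns a dict with "img" (480x640x3 uint8, blue, green, red), "z_map" (480x640 float32, mm along the optical axis (not along the pixel's ray), 0 where there is no reading), "intrinsics" (3x3 intrinsics, pixels), "R" (3x3) and "t" (3): a world point X has camera coordinates R X + t. Camera axes: x right, y down, z forward; pixel columns grow to the right and rows downward; lengths in mm; the calibration is good to about 2 mm. A picture is of the moment at which its call begins.
- env.hand_in(): hands the job in; it is judged then, once.
The state is a dict: "time": time; "joint_positions": joint angles; "joint_velocities": joint speeds; "effort": joint torques, N m; "tcp_pos": TCP position; "orientation": TCP orientation; "force": force on the tool from outside, world axes, zero at the start; "wrist_torque": the same for the moment, N m; "gripper_width": finger opening in mm; "grasp_force": force on a finger pad.
Only numpy, scipy, OpenCV 4.12 (cv2) and the standard library are available. Lean on these libraries where they do the work, as an engineer would, in place of code of your own. Each camera call takes 0.05 s, during which the arm holds its last target. There are 200 camera calls.

## Working session

There is one attempt and no reset: what is moved stays moved. The work goes in short steps, Python scripts to look and compute and a tool call to move; the robot and the scene stay as the last step left them, time stands still between calls to the robot, and variables do not carry over. Pictures are saved under pics/ and viewed, at most 12 in all, crops included, and the job is handed in when it is done.

Besides the shell and the picture viewer there is one more tool, called after "Request:" by a JSON object that holds its "op" and its "data", one argument or row to a line. play_rows: Moves the arm, as the interface text tells. Its arguments: {"type":"object","properties":{"steps":{"type":"array","items":{"type":"object","properties":{"fingers":{"type":"number"},"xyz":{"type":"array","items":{"type":"number"}},"rot":{"type":"array","items":{"type":"number"}}}}}},"required":["steps"]}

```bash
mkdir -p pics; cat > h.py <<'E'
import numpy as np, cv2, pickle
from rig import env
def grab(name,tag):
    c=env.camera(name); pickle.dump(c,open(f'pics/{tag}.pkl','wb')); cv2.imwrite(f'pics/{tag}.png',c['img']); return c
def load(tag): return pickle.load(open(f'pics/{tag}.pkl','rb'))
def px(c,u,v,z=None):
    K=np.array(c['intrinsics']);R=np.array(c['R']);t=np.array(c['t']).ravel()
    d=np.linalg.solve(K,np.array([u,v,1.])); C=-R.T@t
    if z is not None:
        w=R.T@d; return C+w*(z-C[2])/w[2]
    zz=c['z_map'][int(round(v)),int(round(u))]; return R.T@(d*zz-t)
def cloud(c):
    K=np.array(c['intrinsics']);R=np.array(c['R']);t=np.array(c['t']).ravel()
    v,u=np.mgrid[:480,:640]; d=np.stack([u,v,np.ones_like(u)],-1)@np.linalg.inv(K).T
    return (d*c['z_map'][...,None]-t)@R
E
python3 - <<'E'
from h import *
for n in('top','scene'): grab(n,n+'0')
print(env.state())
E
```

```text
{'time': 0.1, 'joint_positions': array([-1.39019316e+00,  3.26877528e-01, -1.93491535e-01,  1.05200770e+00,
        4.33500723e-06,  1.43664514e+00]), 'joint_velocities': array([-0.00135172, -0.00200095,  0.00186612,  0.00115539, -0.00103504,
        0.00044515]), 'effort': array([ 1.33694793e-03, -4.44241905e+01,  2.63036960e+01,  7.88815843e-03,
       -3.31824151e-05, -1.17597827e-05]), 'tcp_pos': array([ 170.21245083, -522.44277857,  230.57301119]), 'orientation': array([-3.14002699e+00, -2.15678330e-04,  3.14754182e-01]), 'force': array([ 0.09378827,  1.35239315, -0.42707975]), 'wrist_torque': array([ 0.01071228, -0.01094642,  0.02433413]), 'grasp_force': 0.0, 'gripper_width': 85.2567835249298}
```

View pics/top0.png

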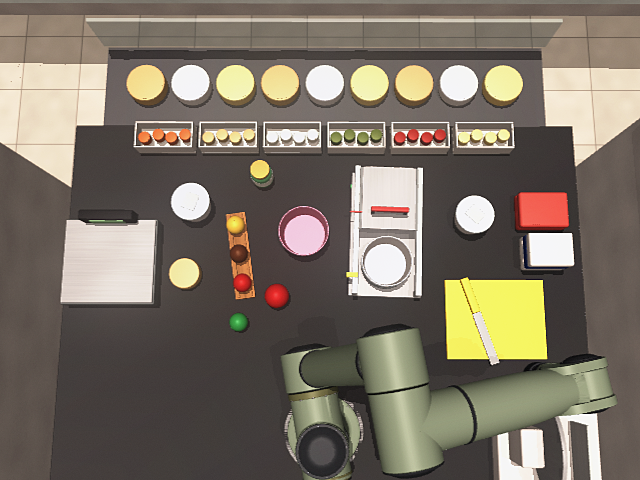

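View pics/scene0.png

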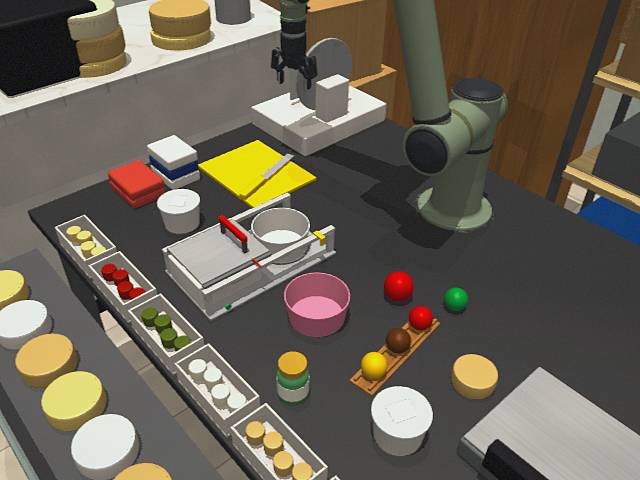

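The top view shows the red rack ball at (243,283), with a larger red decoy at (277,296). The tub is at (386,262), the handle at (390,210), the yellow clip at (352,275) and the red pointer at about (355,212). Next I'll measure these and enlarge the sealer.

```bash
python3 - <<'E'
from h import *
from scipy.optimize import least_squares
c=load('top0');s=load('scene0')
def sph(cc,u,v,r,rad,z0):
    P=cloud(cc); img=cc['img']; hsv=cv2.cvtColor(img,cv2.COLOR_BGR2HSV)
    vv,uu=np.mgrid[:480,:640]; m=((uu-u)**2+(vv-v)**2<r*r)&(cc['z_map']>0)&(hsv[...,1]>150)&(P[...,2]>z0)
    Q=P[m]; f=least_squares(lambda p:np.linalg.norm(Q-p,axis=1)-rad,Q.mean(0)-[0,0,10],loss='soft_l1'); return f.x.round(1),len(Q),abs(f.fun).mean().round(2)
for n,u,v in(('red',243,283),('brown',239,253),('yel',235,225)): print(n,sph(c,u,v,9,28,35))
for n,u,v in(('red',421,318),('brown',398,341),('yel',374,366)): print(n,sph(s,u,v,12,28,35))
print('big',sph(c,277,296,12,37,35))
for n,cc in(('top',c),('scene',s)):
    P=cloud(cc);hsv=cv2.cvtColor(cc['img'],cv2.COLOR_BGR2HSV);H,S=hsv[...,0],hsv[...,1]
    red=((H<8)|(H>172))&(S>150)
    for nm,m in(('handle',red&(P[...,2]>120)&(P[...,2]<160)),('ptr',red&(P[...,2]>75)&(P[...,2]<110)),('clip',(H>20)&(H<35)&(S>150)&(P[...,2]>70)&(P[...,2]<110))):
        m=m&(P[...,1]<0)&(P[...,1]>-330)&(P[...,0]>250)
        Q=P[m]; print(n,nm,len(Q),Q.mean(0).round(1),Q.min(0).round(1),Q.max(0).round(1),np.argwhere(m).mean(0)[::-1].round(1)) if len(Q) else print(n,nm,0)
        if nm=='handle': print(cv2.fitLine(Q[:,:2].astype(np.float32),2,0,.01,.01).ravel())
    # tub rim
    m=(P[...,2]>76)&(P[...,2]<83)&(S<60); Q=P[m]; Q=Q[(Q[:,0]>330)&(Q[:,0]<600)&(Q[:,1]<-40)&(Q[:,1]>-300)]
    print('rim',len(Q),Q.min(0),Q.max(0))
    f=least_squares(lambda p:np.linalg.norm(Q[:,:2]-p,axis=1)-74.5,Q[:,:2].mean(0),loss='soft_l1',f_scale=2); print(n,'rimc',f.x,abs(f.fun).mean())
for i,(cc,b) in enumerate(((c,(330,150,110,160)),(s,(150,180,200,140)))):
    x,y,w,h=b; k=min(800/w,600/h)/1.0
    if i==0: cv2.imwrite('pics/crop0.png',cv2.resize(cc['img'][y:y+h,x:x+w],None,fx=3.7,fy=3.7,interpolation=2))
    else: cv2.imwrite('pics/crop1.png',cv2.resize(cc['img'][y:y+h,x:x+w],None,fx=4,fy=4,interpolation=2))
E
```

```text
red (array([436.8, 246.3,  35.9]), 233, np.float64(2.59))
brown (array([527.6, 260.1,  36.8]), 187, np.float64(2.93))
yel (array([615.4, 272.8,  36.7]), 228, np.float64(2.52))
red (array([436.6, 249.7,  36.9]), 392, np.float64(1.64))
brown (array([525.6, 262.1,  36.8]), 387, np.float64(1.56))
yel (array([615.1, 275.3,  36.7]), 398, np.float64(1.59))
big (array([398.4, 142.2,  35.8]), 422, np.float64(2.81))
top handle 169 [ 639.2 -190.9  144.3] [ 631.4 -244.4  131.1] [ 647.8 -136.7  157.7] [389.6 209. ]
[ 2.9642010e-02  9.9956059e-01  6.3924762e+02 -1.9091167e+02]
top ptr 17 [643.7 -95.3  93.8] [ 640.7 -110.4   81.2] [645.2 -77.5 104.7] [355.9 211.3]
top clip 10 [450.9 -78.9  88.8] [449.  -97.3  76. ] [458.5 -65.4  97. ] [350.7 275.7]
rim 411 [ 395.10045608 -290.7112147    76.00074912] [598.87121807 -82.77306549  82.9538757 ]
top rimc [ 497.21755122 -187.82039684] 24.781759983990472
scene handle 257 [ 643.7 -184.7  142.4] [ 632.8 -245.2  125.5] [ 651.3 -130.8  150.9] [232.6 228.6]
[ 3.1322796e-02  9.9950933e-01  6.4369965e+02 -1.8468491e+02]
scene ptr 24 [644.1 -92.7  94.5] [ 641.3 -111.7   88.5] [647.7 -76.4 100.8] [256.4 262.6]
scene clip 78 [457.8 -74.4  86.5] [448.6 -96.3  70.8] [465.5 -59.7  94.1] [319.9 236.6]
rim 606 [ 393.91535194 -293.93753488   76.01113326] [599.71272684 -75.65288085  82.99157673]
scene rimc [ 498.51075749 -182.00154035] 22.052601895042987
```

View pics/crop0.png

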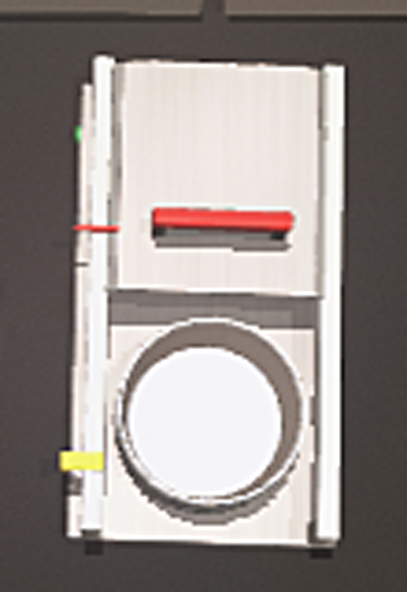

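View pics/crop1.png

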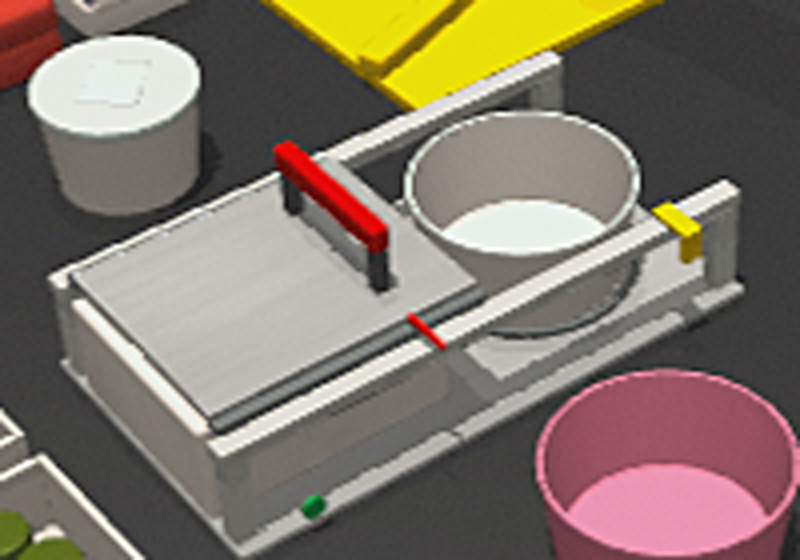

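The enlarged crops show the pointer at about (356,211.6) and the clip at about (352,274.3) in top-view pixels. The tub stands empty, roughly centred on the sealer origin, which I put near (498,-183) from the handle. The rack ball is at about (437,248,37). I'm starting the move towards it.

Request:
{"op": "play_rows", "data": {
  "steps": [
    {"fingers": 1, "xyz": [20, -27, 0], "rot": [0, 0, -0.12]},
    {"fingers": 1, "xyz": [40, -54, 0], "rot": [0, 0, -0.24]},
    {"fingers": 1, "xyz": [61, -81, 0], "rot": [0, 0, -0.36]},
    {"fingers": 1, "xyz": [82, -108, 0], "rot": [0, 0, -0.48]},
    {"fingers": 1, "xyz": [102, -135, 0], "rot": [0, 0, -0.6]},
    {"fingers": 1, "xyz": [123, -162, 0], "rot": [0, 0, -0.72]},
    {"fingers": 1, "xyz": [143, -190, 0], "rot": [0, 0, -0.84]},
    {"fingers": 1, "xyz": [164, -217, 0], "rot": [0, 0, -0.96]}
  ]
}}

```text
time: 0.77
tcp_pos: [258.9, -263.9, 231.0]
orientation: [-3.141, -0.001, 1.28]
force: [1.2, -0.7, 0.2]
gripper_width: 85.3
grasp_force: 0.0
```

```bash
cat >> h.py <<'E'
from scipy.spatial.transform import Rotation as Ro
def delta(p,yaw):
    s=env.state(); R=Ro.from_euler('xyz',s['orientation']); T=Ro.from_euler('xyz',[np.pi,0,yaw])
    print('t',round(s['time'],2),'tcp',s['tcp_pos'].round(1),'rpy',s['orientation'].round(3),'w',round(s['gripper_width'],1),'g',s['grasp_force'],'F',s['force'].round(1))
    print('d',R.inv().apply(np.array(p)-s['tcp_pos']).round(1),'rot',(R.inv()*T).as_rotvec().round(3))
E
python3 - <<'E'
from h import *
delta([437,248,200],.145+np.pi)
c=load('top0')
print('ptr',px(c,355.9,211.6,92),'clip',px(c,351.9,274.3,90),'tub',px(c,385.9,260.5,80))
E
```

```text
t 0.77 tcp [ 258.9 -263.9  231. ] rpy [-3.141e+00 -1.000e-03  1.280e+00] w 85.3 g 0.0 F [ 1.2 -0.7  0.2]
d [541.5  23.8  31.2] rot [ 0.000e+00 -1.000e-03 -2.007e+00]
ptr [643.14584001 -95.24345359  92.        ] clip [454.86686264 -82.39685597  90.        ] tub [ 497.39635265 -183.8453728    80.        ]
```

Request:
{"op": "play_rows", "data": {
  "steps": [
    {"fingers": 1, "xyz": [33, 1, 0], "rot": [0, 0, -0.125]},
    {"fingers": 1, "xyz": [67, 3, 0], "rot": [0, 0, -0.25]},
    {"fingers": 1, "xyz": [101, 4, 0], "rot": [0, 0, -0.375]},
    {"fingers": 1, "xyz": [135, 6, 0], "rot": [0, 0, -0.5]},
    {"fingers": 1, "xyz": [169, 7, 0], "rot": [0, 0, -0.625]},
    {"fingers": 1, "xyz": [203, 9, 0], "rot": [0, 0, -0.75]},
    {"fingers": 1, "xyz": [237, 10, 0], "rot": [0, 0, -0.875]},
    {"fingers": 1, "xyz": [271, 12, 0], "rot": [0, 0, -1.0]}
  ]
}}

```text
time: 1.43
tcp_pos: [349.4, -8.4, 231.3]
orientation: [-3.142, 0.0, 2.281]
force: [1.9, -0.4, 0.7]
gripper_width: 85.3
grasp_force: 0.0
```

```bash
python3 -c "
from h import *
delta([437,248,140],.145+np.pi)"
```

```text
t 1.43 tcp [349.4  -8.4 231.3] rpy [-3.142  0.     2.281] w 85.3 g 0.0 F [ 1.9 -0.4  0.7]
d [137.3 233.6  91.2] rot [-0.     0.    -1.006]
```

Request:
{"op": "play_rows", "data": {
  "steps": [
    {"fingers": 1, "xyz": [18, 31, 0], "rot": [0, 0, -0.124]},
    {"fingers": 1, "xyz": [37, 62, 5], "rot": [0, 0, -0.248]},
    {"fingers": 1, "xyz": [55, 93, 15], "rot": [0, 0, -0.372]},
    {"fingers": 1, "xyz": [73, 124, 30], "rot": [0, 0, -0.496]},
    {"fingers": 1, "xyz": [92, 156, 45], "rot": [0, 0, -0.62]},
    {"fingers": 1, "xyz": [110, 187, 60], "rot": [0, 0, -0.744]},
    {"fingers": 1, "xyz": [127, 216, 75], "rot": [0, 0, -0.868]},
    {"fingers": 1, "xyz": [137, 233.6, 91], "rot": [0, 0, -0.99]}
  ]
}}

```text
time: 2.1
tcp_pos: [439.8, 248.7, 139.4]
orientation: [3.141, 0.001, -3.01]
force: [0.3, 0.3, 1.2]
gripper_width: 85.5
grasp_force: 0.0
```

```bash
python3 -c "
from h import *
for n in('top','scene'): grab(n,n+'1')
delta([437,248,16],.145+np.pi)
a=load('top1')['img'][210:350,190:330];b=load('scene1')['img'][230:370,330:470]
cv2.imwrite('pics/c2.png',cv2.resize(np.hstack([a,b]),None,fx=2.8,fy=2.8,interpolation=2))"
```

```text
t 2.2 tcp [438.  247.5 137.5] rpy [-3.141 -0.004 -3.013] w 85.2 g 0.0 F [-0.9 -0.1 -0.3]
d [  0.5   0.7 121.5] rot [-0.    -0.004 -0.017]
```

View pics/c2.png

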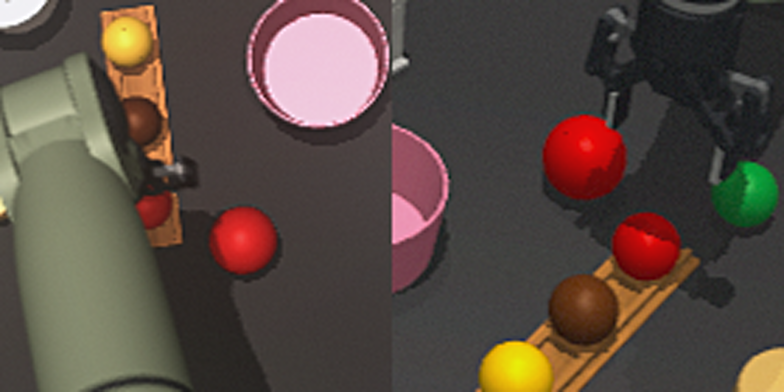

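The view shows the open fingers straddling the rack above the small red ball, clear of the big red and green balls. Descending.

Request:
{"op": "play_rows", "data": {
  "steps": [
    {"fingers": 1, "xyz": [0.5, 0.7, 25], "rot": [0, 0, -0.017]},
    {"fingers": 1, "xyz": [0.5, 0.7, 50], "rot": [0, 0, -0.017]},
    {"fingers": 1, "xyz": [0.5, 0.7, 75], "rot": [0, 0, -0.017]},
    {"fingers": 1, "xyz": [0.5, 0.7, 95], "rot": [0, 0, -0.017]},
    {"fingers": 1, "xyz": [0.5, 0.7, 110], "rot": [0, 0, -0.017]},
    {"fingers": 1, "xyz": [0.5, 0.7, 117], "rot": [0, 0, -0.017]},
    {"fingers": 1, "xyz": [0.5, 0.7, 119], "rot": [0, 0, -0.017]},
    {"fingers": 1, "xyz": [0.5, 0.7, 119], "rot": [0, 0, -0.017]}
  ]
}}

```text
time: 2.87
tcp_pos: [438.3, 245.6, 21.5]
orientation: [-3.141, -0.0, -3.003]
force: [0.2, 0.6, 1.0]
gripper_width: 85.4
grasp_force: 0.0
```

```bash
python3 -c "
from h import *
grab('scene','scene2')
delta([437,248,16],.145+np.pi)
a=load('scene2')['img'][230:370,330:500]
cv2.imwrite('pics/c3.png',cv2.resize(a,None,fx=4,fy=4,interpolation=2))"
```

```text
t 2.92 tcp [438.9 245.9  22. ] rpy [ 3.142e+00  1.000e-03 -3.002e+00] w 85.2 g 0.0 F [-0.7  0.1 -0.5]
d [1.6 2.3 6. ] rot [ 0.     0.001 -0.006]
```

View pics/c3.png

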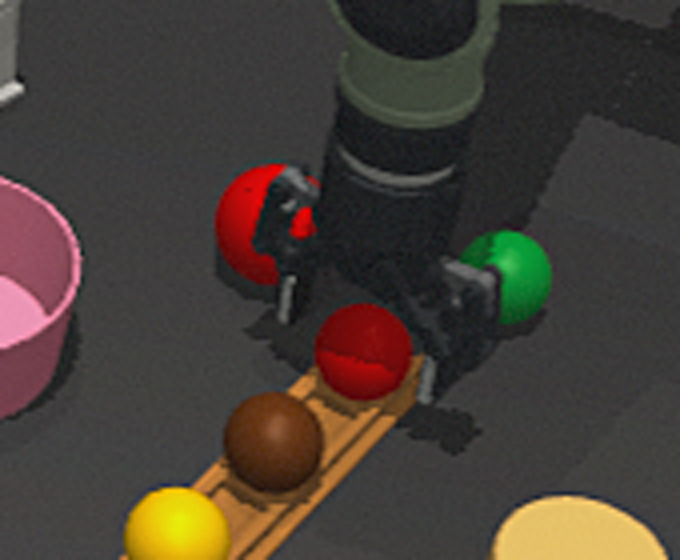

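The fingers are either side of the ball and roughly symmetric, with the ball at (363,352) between pads at (288,300) and (428,380). I'll lower the last few mm and close.

Request:
{"op": "play_rows", "data": {
  "steps": [
    {"fingers": 1, "xyz": [1.5, 2, 4], "rot": [0, 0, 0]},
    {"fingers": 1, "xyz": [1.5, 2, 5], "rot": [0, 0, 0]},
    {"fingers": 0.7, "xyz": [1.5, 2, 5], "rot": [0, 0, 0]},
    {"fingers": 0.5, "xyz": [1.5, 2, 5], "rot": [0, 0, 0]},
    {"fingers": 0.3, "xyz": [1.5, 2, 5], "rot": [0, 0, 0]},
    {"fingers": 0.3, "xyz": [1.5, 2, 5], "rot": [0, 0, 0]},
    {"fingers": 0.3, "xyz": [1.5, 2, 5], "rot": [0, 0, 0]},
    {"fingers": 0.3, "xyz": [1.5, 2, 5], "rot": [0, 0, 0]}
  ]
}}

```text
time: 3.58
tcp_pos: [437.1, 246.9, 17.1]
orientation: [-3.139, 0.001, -3.002]
force: [-1.6, -3.9, 7.1]
gripper_width: 53.6
grasp_force: 61.4
```

```bash
python3 -c "
from h import *
delta([437,248,140],.145+np.pi)"
```

```text
t 3.58 tcp [437.1 246.9  17.1] rpy [-3.139e+00  1.000e-03 -3.002e+00] w 53.6 g 61.35404884815216 F [-1.6 -3.9  7.1]
d [-1.000e-01  8.000e-01 -1.229e+02] rot [-0.003  0.001 -0.005]
```

Request:
{"op": "play_rows", "data": {
  "steps": [
    {"fingers": 0.3, "xyz": [0, 0, -4], "rot": [0, 0, 0]},
    {"fingers": 0.3, "xyz": [0, 0, -9], "rot": [0, 0, 0]},
    {"fingers": 0.3, "xyz": [0, 0, -17], "rot": [0, 0, 0]},
    {"fingers": 0.3, "xyz": [0, 0, -28], "rot": [0, 0, 0]},
    {"fingers": 0.3, "xyz": [0, 0, -40], "rot": [0, 0, 0]},
    {"fingers": 0.3, "xyz": [0, 0, -52], "rot": [0, 0, 0]},
    {"fingers": 0.3, "xyz": [0, 0, -60], "rot": [0, 0, 0]},
    {"fingers": 0.3, "xyz": [0, 0, -62], "rot": [0, 0, 0]}
  ]
}}

```text
time: 4.25
tcp_pos: [437.7, 248.5, 80.0]
orientation: [3.141, 0.003, -3.001]
force: [0.1, -0.2, -1.3]
gripper_width: 53.6
grasp_force: 63.1
```

```bash
python3 -c "
from h import *
c=grab('scene','scene3')
delta([437,248,240],.145+np.pi)
from scipy.optimize import least_squares
P=cloud(c);hsv=cv2.cvtColor(c['img'],cv2.COLOR_BGR2HSV);H,S=hsv[...,0],hsv[...,1]
m=((H<8)|(H>172))&(S>150)&(c['z_map']>0)&(np.linalg.norm(P-[437,248,98],axis=-1)<45)
Q=P[m];f=least_squares(lambda p:np.linalg.norm(Q-p,axis=1)-28,Q.mean(0)-[10,0,10],loss='soft_l1');print(len(Q),f.x,abs(f.fun).mean())
a=c['img'][200:340,330:500]
cv2.imwrite('pics/c4.png',cv2.resize(a,None,fx=4,fy=4,interpolation=2))"
```

```text
t 4.3 tcp [437.4 248.3  79.6] rpy [ 3.141e+00  2.000e-03 -3.001e+00] w 53.7 g 63.09284448623657 F [ 0.2  0.4 -1.6]
d [ 1.000e-01 -2.000e-01 -1.604e+02] rot [ 0.001  0.002 -0.005]
448 [436.98454672 251.21304703  99.57217149] 1.6284611636113495
```

View pics/c4.png

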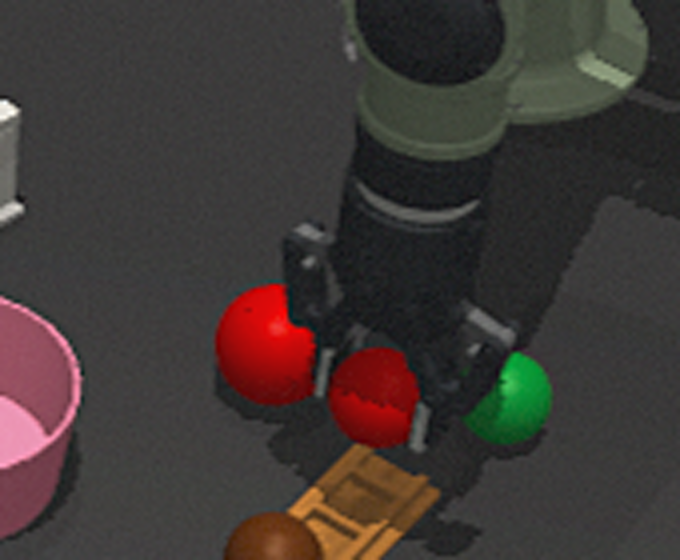

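The ball is held, lifted clear of the rack, with its centre 20 mm above the TCP. The scene camera reads about 3 mm high in y. Now moving it to the tub.

Request:
{"op": "play_rows", "data": {
  "steps": [
    {"fingers": 0.3, "xyz": [0, 0, -25], "rot": [0, 0, 0.05]},
    {"fingers": 0.3, "xyz": [0, -20, -50], "rot": [0, 0, 0.15]},
    {"fingers": 0.3, "xyz": [0, -48, -75], "rot": [0, 0, 0.27]},
    {"fingers": 0.3, "xyz": [0, -78, -88], "rot": [0, 0, 0.39]},
    {"fingers": 0.3, "xyz": [0, -108, -90], "rot": [0, 0, 0.51]},
    {"fingers": 0.3, "xyz": [0, -138, -90], "rot": [0, 0, 0.63]},
    {"fingers": 0.3, "xyz": [0, -168, -90], "rot": [0, 0, 0.75]},
    {"fingers": 0.3, "xyz": [0, -198, -90], "rot": [0, 0, 0.87]}
  ]
}}

```text
time: 4.97
tcp_pos: [463.9, 50.5, 167.9]
orientation: [-3.141, -0.0, 2.406]
force: [0.1, -0.1, -1.5]
gripper_width: 54.0
grasp_force: 63.5
```

```bash
python3 -c "
from h import *
delta([498,-185,165],1.54)"
```

```text
t 4.97 tcp [463.9  50.5 167.9] rpy [-3.141 -0.     2.406] w 54.0 g 63.53408932685852 F [ 0.1 -0.1 -1.5]
d [-183.3 -151.8    2.9] rot [-0.    -0.     0.866]
```

Request:
{"op": "play_rows", "data": {
  "steps": [
    {"fingers": 0.3, "xyz": [-25, -21, 0], "rot": [0, 0, 0.12]},
    {"fingers": 0.3, "xyz": [-50, -42, 0], "rot": [0, 0, 0.24]},
    {"fingers": 0.3, "xyz": [-76, -63, 0], "rot": [0, 0, 0.36]},
    {"fingers": 0.3, "xyz": [-102, -84, 0], "rot": [0, 0, 0.48]},
    {"fingers": 0.3, "xyz": [-128, -106, 0], "rot": [0, 0, 0.6]},
    {"fingers": 0.3, "xyz": [-153, -127, 1], "rot": [0, 0, 0.72]},
    {"fingers": 0.3, "xyz": [-174, -144, 2], "rot": [0, 0, 0.82]},
    {"fingers": 0.3, "xyz": [-183, -152, 3], "rot": [0, 0, 0.866]}
  ]
}}

```text
time: 5.63
tcp_pos: [499.7, -187.0, 164.6]
orientation: [3.141, 0.001, 1.538]
force: [0.1, 0.5, -1.2]
gripper_width: 53.7
grasp_force: 63.5
```

```bash
python3 -c "
from h import *
grab('scene','scene4')
delta([498,-185,22],1.54)
a=load('scene4')['img'][130:300,150:360]
cv2.imwrite('pics/c5.png',cv2.resize(a,None,fx=3.5,fy=3.5,interpolation=2))"
```

```text
t 5.68 tcp [ 499.7 -187.8  164.4] rpy [-3.141e+00  2.000e-03  1.537e+00] w 53.4 g 63.52843165397644 F [ 0.5 -3.  -0.5]
d [  3.   -1.8 142.4] rot [-0.     0.002 -0.003]
```

View pics/c5.png

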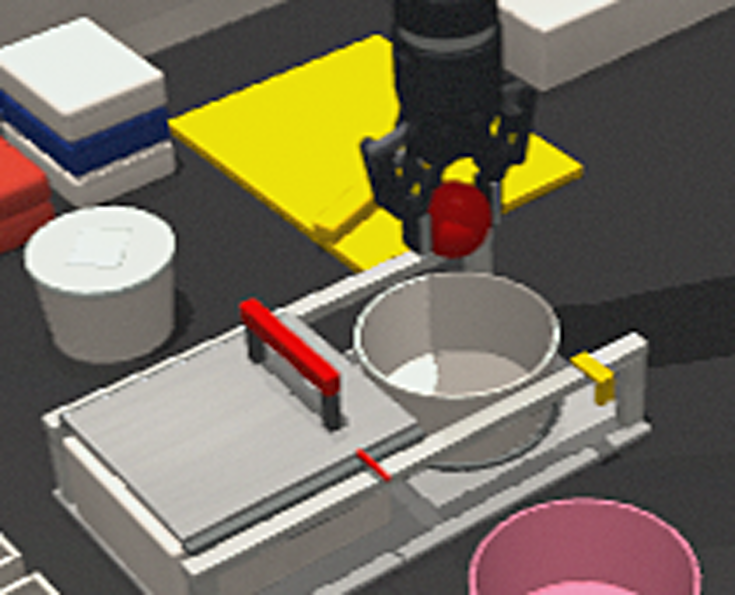

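The ball hangs above the open tub, centred on it, and the path down is clear. Lowering in.

Request:
{"op": "play_rows", "data": {
  "steps": [
    {"fingers": 0.3, "xyz": [2, -1, 15], "rot": [0, 0, 0]},
    {"fingers": 0.3, "xyz": [2, -1, 35], "rot": [0, 0, 0]},
    {"fingers": 0.3, "xyz": [2, -1, 58], "rot": [0, 0, 0]},
    {"fingers": 0.3, "xyz": [2, -1, 80], "rot": [0, 0, 0]},
    {"fingers": 0.3, "xyz": [2, -1, 100], "rot": [0, 0, 0]},
    {"fingers": 0.3, "xyz": [2, -1, 115], "rot": [0, 0, 0]},
    {"fingers": 0.3, "xyz": [2, -1, 125], "rot": [0, 0, 0]},
    {"fingers": 0.3, "xyz": [2, -1, 130], "rot": [0, 0, 0]}
  ]
}}

```text
time: 6.35
tcp_pos: [497.2, -180.4, 33.5]
orientation: [-3.139, -0.002, 1.547]
force: [-0.3, 0.5, -1.0]
gripper_width: 53.3
grasp_force: 63.5
```

Request:
{"op": "play_rows", "data": {
  "steps": [
    {"fingers": 0.3, "xyz": [0, 0, 1], "rot": [0, 0, 0]},
    {"fingers": 0.3, "xyz": [0, 0, 2], "rot": [0, 0, 0]},
    {"fingers": 0.3, "xyz": [0, 0, 3], "rot": [0, 0, 0]},
    {"fingers": 0.3, "xyz": [0, 0, 4], "rot": [0, 0, 0]},
    {"fingers": 0.3, "xyz": [0, 0, 5], "rot": [0, 0, 0]},
    {"fingers": 0.3, "xyz": [0, 0, 6], "rot": [0, 0, 0]},
    {"fingers": 0.3, "xyz": [0, 0, 6], "rot": [0, 0, 0]},
    {"fingers": 0.3, "xyz": [0, 0, 6], "rot": [0, 0, 0]}
  ]
}}

```text
time: 7.02
tcp_pos: [498.4, -181.5, 29.4]
orientation: [3.141, 0.0, 1.546]
force: [1.0, 0.5, -1.5]
gripper_width: 53.7
grasp_force: 63.5
```

Request:
{"op": "play_rows", "data": {
  "steps": [
    {"fingers": 0.3, "xyz": [-1, 0, 1], "rot": [0, 0, 0]},
    {"fingers": 0.3, "xyz": [-2, 0, 2], "rot": [0, 0, 0]},
    {"fingers": 0.3, "xyz": [-2, 0, 3], "rot": [0, 0, 0]},
    {"fingers": 0.3, "xyz": [-2, 0, 4], "rot": [0, 0, 0]},
    {"fingers": 0.3, "xyz": [-2, 0, 5], "rot": [0, 0, 0]},
    {"fingers": 0.3, "xyz": [-2, 0, 6], "rot": [0, 0, 0]},
    {"fingers": 0.3, "xyz": [-2, 0, 6], "rot": [0, 0, 0]}
  ]
}}

```text
time: 7.6
tcp_pos: [498.2, -183.3, 23.0]
orientation: [-3.141, -0.0, 1.546]
force: [-0.2, -0.1, -1.1]
gripper_width: 53.5
grasp_force: 63.5
```

Request:
{"op": "play_rows", "data": {
  "steps": [
    {"fingers": 0.3, "xyz": [0, 0, 0.5], "rot": [0, 0, 0]},
    {"fingers": 0.3, "xyz": [0, 0, 1], "rot": [0, 0, 0]},
    {"fingers": 0.3, "xyz": [0, 0, 1], "rot": [0, 0, 0]}
  ]
}}

```text
time: 7.85
tcp_pos: [498.3, -183.4, 22.2]
orientation: [-3.141, -0.0, 1.546]
force: [0.3, 0.4, -1.4]
gripper_width: 54.0
grasp_force: 63.5
```

Request:
{"op": "play_rows", "data": {
  "steps": [
    {"fingers": 0.3, "xyz": [0, 0, 0.5], "rot": [0, 0, 0]},
    {"fingers": 0.3, "xyz": [0, 0, 1], "rot": [0, 0, 0]},
    {"fingers": 0.3, "xyz": [0, 0, 1], "rot": [0, 0, 0]}
  ]
}}

```text
time: 8.1
tcp_pos: [498.3, -183.4, 21.2]
orientation: [-3.142, -0.0, 1.546]
force: [0.1, 0.2, -1.0]
gripper_width: 53.6
grasp_force: 63.5
```

Request:
{"op": "play_rows", "data": {
  "steps": [
    {"fingers": 0.3, "xyz": [0, 0, 0.5], "rot": [0, 0, 0]},
    {"fingers": 0.3, "xyz": [0, 0, 0.5], "rot": [0, 0, 0]}
  ]
}}

```text
time: 8.27
tcp_pos: [498.4, -183.5, 20.9]
orientation: [3.142, 0.0, 1.546]
force: [-0.2, -0.2, 0.1]
gripper_width: 53.2
grasp_force: 63.7
```

Request:
{"op": "play_rows", "data": {
  "steps": [
    {"fingers": 0.3, "xyz": [0, 0, 0.3], "rot": [0, 0, 0]},
    {"fingers": 0.3, "xyz": [0, 0, 0.3], "rot": [0, 0, 0]}
  ]
}}

```text
time: 8.43
tcp_pos: [498.4, -183.5, 20.8]
orientation: [3.141, 0.0, 1.546]
force: [-0.7, 0.1, 3.9]
gripper_width: 53.4
grasp_force: 63.8
```

The ball has touched the floor, so I'm releasing it.

Request:
{"op": "play_rows", "data": {
  "steps": [
    {"fingers": 0.3, "xyz": [0, 0, -0.4], "rot": [0, 0, 0]},
    {"fingers": 0.66, "xyz": [0, 0, -0.4], "rot": [0, 0, 0]},
    {"fingers": 0.72, "xyz": [0, 0, -0.4], "rot": [0, 0, 0]},
    {"fingers": 0.8, "xyz": [0, 0, -0.4], "rot": [0, 0, 0]},
    {"fingers": 0.83, "xyz": [0, 0, -0.4], "rot": [0, 0, 0]},
    {"fingers": 0.83, "xyz": [0, 0, -0.4], "rot": [0, 0, 0]}
  ]
}}

```text
time: 8.93
tcp_pos: [498.4, -183.5, 20.8]
orientation: [-3.142, -0.0, 1.546]
force: [0.5, -0.4, 0.1]
gripper_width: 70.9
grasp_force: 0.0
```

Request:
{"op": "play_rows", "data": {
  "steps": [
    {"fingers": 0.83, "xyz": [0, 0, -5], "rot": [0, 0, 0]},
    {"fingers": 0.83, "xyz": [0, 0, -15], "rot": [0, 0, 0]},
    {"fingers": 0.83, "xyz": [0, 0, -35], "rot": [0, 0, 0]},
    {"fingers": 0.83, "xyz": [0, 0, -60], "rot": [0, 0, 0]},
    {"fingers": 0.83, "xyz": [0, 0, -90], "rot": [0, 0, 0]},
    {"fingers": 0.83, "xyz": [0, 0, -120], "rot": [0, 0, 0]},
    {"fingers": 0.83, "xyz": [0, 0, -150], "rot": [0, 0, 0]},
    {"fingers": 0.83, "xyz": [0, 0, -170], "rot": [0, 0, 0]}
  ]
}}

```text
time: 9.6
tcp_pos: [499.3, -183.9, 195.0]
orientation: [3.138, 0.002, 1.546]
force: [0.6, -0.9, -0.3]
gripper_width: 70.7
grasp_force: 0.0
```

```bash
python3 -c "
from h import *
from scipy.optimize import least_squares
c=grab('scene','scene5')
delta([642,-189.5,185],1.54)
P=cloud(c);hsv=cv2.cvtColor(c['img'],cv2.COLOR_BGR2HSV);H,S=hsv[...,0],hsv[...,1]
m=((H<8)|(H>172))&(S>150)&(c['z_map']>0)&(np.linalg.norm(P-[498,-183,40],axis=-1)<75)
Q=P[m];print(len(Q))
f=least_squares(lambda p:np.linalg.norm(Q-p,axis=1)-28,Q.mean(0)-[10,0,10],loss='soft_l1');print(len(Q),f.x,abs(f.fun).mean())
a=c['img'][130:300,150:360]
cv2.imwrite('pics/c6.png',cv2.resize(a,None,fx=3.5,fy=3.5,interpolation=2))"
```

```text
t 9.65 tcp [ 501.  -184.8  198.2] rpy [3.133 0.004 1.546] w 70.7 g 0.0 F [1.7 0.4 2.3]
d [ -1.1 140.9  14.3] rot [0.008 0.004 0.006]
248
248 [ 497.45275006 -180.3861079    39.7395507 ] 1.8800319307405478
```

View pics/c6.png

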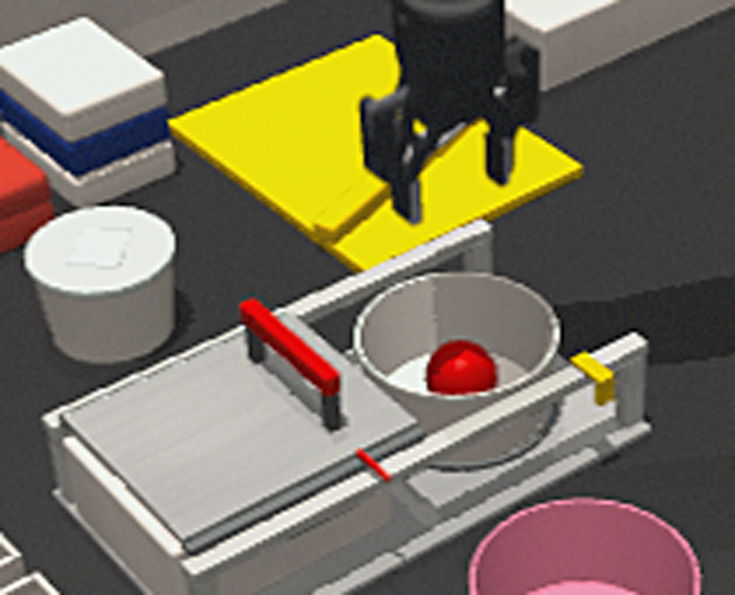

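The ball rests on the tub floor, centred, at z about 40. Moving to the handle.

Request:
{"op": "play_rows", "data": {
  "steps": [
    {"fingers": 0.83, "xyz": [0, 15, 0], "rot": [0, 0, 0]},
    {"fingers": 0.83, "xyz": [-1, 35, 0], "rot": [0, 0, 0.006]},
    {"fingers": 0.83, "xyz": [-1, 60, 0], "rot": [0, 0, 0.006]},
    {"fingers": 0.83, "xyz": [-1, 85, 0], "rot": [0, 0, 0.006]},
    {"fingers": 0.83, "xyz": [-1, 110, 0], "rot": [0, 0, 0.006]},
    {"fingers": 0.83, "xyz": [-1, 130, 0], "rot": [0, 0, 0.006]},
    {"fingers": 0.83, "xyz": [-1, 141, 0], "rot": [0, 0, 0.006]},
    {"fingers": 0.83, "xyz": [-1, 141, 0], "rot": [0, 0, 0.006]}
  ]
}}

```text
time: 10.32
tcp_pos: [641.2, -187.9, 191.0]
orientation: [3.14, 0.0, 1.541]
force: [-0.7, 0.5, -0.1]
gripper_width: 71.2
grasp_force: 0.0
```

```bash
python3 -c "
from h import *
delta([642,-189.5,120],1.54)"
```

```text
t 10.32 tcp [ 641.2 -187.9  191. ] rpy [3.14  0.    1.541] w 71.2 g 0.0 F [-0.7  0.5 -0.1]
d [-1.6  0.7 71. ] rot [0.001 0.    0.001]
```

Request:
{"op": "play_rows", "data": {
  "steps": [
    {"fingers": 0.83, "xyz": [-1.5, 0.5, 15], "rot": [0, 0, 0]},
    {"fingers": 0.83, "xyz": [-1.5, 0.5, 32], "rot": [0, 0, 0]},
    {"fingers": 0.83, "xyz": [-1.5, 0.5, 50], "rot": [0, 0, 0]},
    {"fingers": 0.83, "xyz": [-1.5, 0.5, 63], "rot": [0, 0, 0]},
    {"fingers": 0.83, "xyz": [-1.5, 0.5, 70], "rot": [0, 0, 0]},
    {"fingers": 0.7, "xyz": [-1.5, 0.5, 71], "rot": [0, 0, 0]},
    {"fingers": 0.5, "xyz": [-1.5, 0.5, 71], "rot": [0, 0, 0]},
    {"fingers": 0.4, "xyz": [-1.5, 0.5, 71], "rot": [0, 0, 0]}
  ]
}}

```text
time: 10.98
tcp_pos: [640.1, -189.8, 121.1]
orientation: [3.14, 0.001, 1.54]
force: [-0.1, 0.2, 0.7]
gripper_width: 36.5
grasp_force: 0.0
```

Request:
{"op": "play_rows", "data": {
  "steps": [
    {"fingers": 0.25, "xyz": [0, 0, 0], "rot": [0, 0, 0]},
    {"fingers": 0.1, "xyz": [0, 0, 0], "rot": [0, 0, 0]},
    {"fingers": 0, "xyz": [0, 0, 0], "rot": [0, 0, 0]},
    {"fingers": 0, "xyz": [0, 0, 0], "rot": [0, 0, 0]},
    {"fingers": 0, "xyz": [0, 0, 0], "rot": [0, 0, 0]},
    {"fingers": 0, "xyz": [0, 0, 0], "rot": [0, 0, 0]},
    {"fingers": 0, "xyz": [0, 0, 0], "rot": [0, 0, 0]}
  ]
}}

```text
time: 11.57
tcp_pos: [640.9, -189.8, 121.3]
orientation: [3.139, 0.001, 1.54]
force: [2.2, 0.2, 5.0]
gripper_width: 12.9
grasp_force: 60.9
```

The handle is gripped (12.9 mm, 61 N). Pulling along the sealer's -x, which is tool -y.

Request:
{"op": "play_rows", "data": {
  "steps": [
    {"fingers": 0, "xyz": [0, -4, 0], "rot": [0, 0, 0]},
    {"fingers": 0, "xyz": [0, -12, 0], "rot": [0, 0, 0]},
    {"fingers": 0, "xyz": [0, -22, 0], "rot": [0, 0, 0]},
    {"fingers": 0, "xyz": [0, -34, 0], "rot": [0, 0, 0]},
    {"fingers": 0, "xyz": [0, -46, 0], "rot": [0, 0, 0]},
    {"fingers": 0, "xyz": [0, -58, 0], "rot": [0, 0, 0]},
    {"fingers": 0, "xyz": [0, -70, 0], "rot": [0, 0, 0]},
    {"fingers": 0, "xyz": [0, -80, 0], "rot": [0, 0, 0]}
  ]
}}

```text
time: 12.23
tcp_pos: [562.0, -187.0, 121.3]
orientation: [3.135, -0.0, 1.54]
force: [7.5, 2.4, 3.3]
gripper_width: 13.0
grasp_force: 60.7
```

Request:
{"op": "play_rows", "data": {
  "steps": [
    {"fingers": 0, "xyz": [0, -12, 0], "rot": [0, 0, 0]},
    {"fingers": 0, "xyz": [0, -24, 0], "rot": [0, 0, 0]},
    {"fingers": 0, "xyz": [0, -36, 0], "rot": [0, 0, 0]},
    {"fingers": 0, "xyz": [0, -48, 0], "rot": [0, 0, 0]},
    {"fingers": 0, "xyz": [0, -60, 0], "rot": [0, 0, 0]},
    {"fingers": 0, "xyz": [0, -72, 0], "rot": [0, 0, 0]},
    {"fingers": 0, "xyz": [0, -82, 0], "rot": [0, 0, 0]},
    {"fingers": 0, "xyz": [0, -90, 0], "rot": [0, 0, 0]}
  ]
}}

```text
time: 12.9
tcp_pos: [473.1, -183.9, 121.3]
orientation: [3.133, -0.001, 1.541]
force: [10.1, 3.6, 1.6]
gripper_width: 13.2
grasp_force: 60.5
```

Request:
{"op": "play_rows", "data": {
  "steps": [
    {"fingers": 0, "xyz": [0, -5, 0], "rot": [0, 0, 0]},
    {"fingers": 0, "xyz": [0, -10, 0], "rot": [0, 0, 0]},
    {"fingers": 0, "xyz": [0, -12, 0], "rot": [0, 0, 0]},
    {"fingers": 0, "xyz": [0, -12, 0], "rot": [0, 0, 0]},
    {"fingers": 0, "xyz": [0, -12, 0], "rot": [0, 0, 0]},
    {"fingers": 0, "xyz": [0, -12, 0], "rot": [0, 0, 0]}
  ]
}}

```text
time: 13.4
tcp_pos: [461.6, -183.5, 121.3]
orientation: [3.133, -0.002, 1.541]
force: [10.4, 4.9, 2.8]
gripper_width: 13.0
grasp_force: 60.7
```

```bash
python3 -c "
from h import *
for n in('top','scene'): grab(n,n+'6')
delta([455,-184,121],1.54)
a=load('top6')['img'][225:305,310:410];b=load('scene6')['img'][190:270,260:360]
cv2.imwrite('pics/c7.png',cv2.resize(np.vstack([a,b]).reshape(2,80,100,3).transpose(1,0,2,3).reshape(80,200,3),None,fx=4,fy=4,interpolation=2))
c=load('scene6');P=cloud(c);hsv=cv2.cvtColor(c['img'],cv2.COLOR_BGR2HSV);H,S=hsv[...,0],hsv[...,1]
for nm,h in(('red',(H<8)|(H>172)),('yel',(H>20)&(H<35))):
    m=h&(S>130)&(P[...,2]>80)&(P[...,2]<105)&(P[...,1]<-40)&(P[...,1]>-110)&(P[...,0]>400)&(P[...,0]<700); print(nm,m.sum(),P[m].mean(0).round(1),P[m].min(0),P[m].max(0),np.argwhere(m).mean(0)[::-1])
"
```

```text
t 13.5 tcp [ 461.7 -183.5  121.3] rpy [ 3.133e+00 -2.000e-03  1.541e+00] w 12.6 g 60.66539704799652 F [10.1  3.6  2.5]
d [-0.7 -6.7  0.2] rot [ 0.008 -0.002  0.001]
red 19 [464.6 -90.1  94. ] [ 460.9402093  -107.52715077   90.11516552] [468.2218885  -68.82717115  99.08412934] [313.78947368 232.47368421]
yel 51 [456.  -72.6  88. ] [447.18264528 -93.38935225  80.8771246 ] [465.69801833 -60.14692681  98.34381088] [320.92156863 236.25490196]
```

View pics/c7.png

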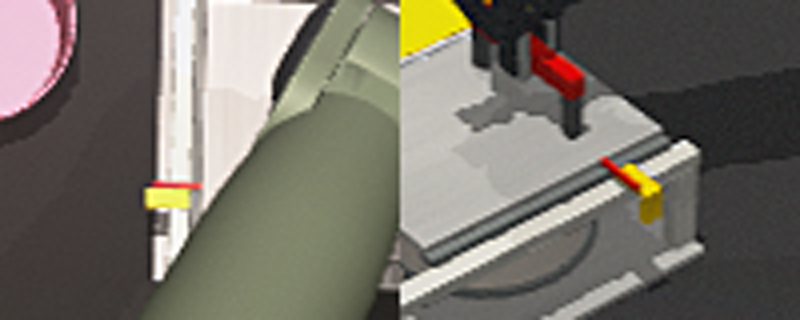

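The pointer is at the far edge of the clip and still needs about 8 mm. I'll refine that with sub-pixel centroids.

```bash
python3 -c "
from h import *
ax=np.array([.9995,-.0308])
def cen(tag,b,kind,z):
    c=load(tag); u0,u1,v0,v1=b; I=c['img'][v0:v1,u0:u1].astype(float); B,G,R=I[...,0],I[...,1],I[...,2]
    w=np.clip((G+R)/2-B-40,0,None)*(abs(R-G)<70) if kind=='y' else np.clip(R-G-40,0,None)
    v,u=np.mgrid[v0:v1,u0:u1]; uc,vc=(w*u).sum()/w.sum(),(w*v).sum()/w.sum()
    p=px(c,uc,vc,z); return round(uc,2),round(vc,2),p.round(1),round(float(p[:2]@ax),1)
for z in(86,90): print('clip top0',cen('top0',(340,366,266,284),'y',z))
for z in(90,94): print('ptr0',cen('top0',(345,364,204,219),'r',z)); print('ptr6',cen('top6',(344,362,264,280),'r',z))
# scene outline
c=load('scene0'); cv2.imwrite('pics/c8.png',np.hstack([cv2.resize(load(t)['img'][222:250,300:340],None,fx=10,fy=10,interpolation=2) for t in('scene0','scene6')]))
"
```

```text
clip top0 (np.float64(351.56), np.float64(274.17), array([455.8, -81.5,  86. ]), 458.0)
clip top0 (np.float64(351.56), np.float64(274.17), array([455.3, -81.4,  90. ]), 457.5)
ptr0 (np.float64(355.86), np.float64(211.18), array([644.9, -95.2,  90. ]), 647.5)
ptr6 (np.float64(353.37), np.float64(270.82), array([465.2, -86.8,  90. ]), 467.6)
ptr0 (np.float64(355.86), np.float64(211.18), array([644., -95.,  94.]), 646.6)
ptr6 (np.float64(353.37), np.float64(270.82), array([464.6, -86.6,  94. ]), 467.1)
```

View pics/c8.png

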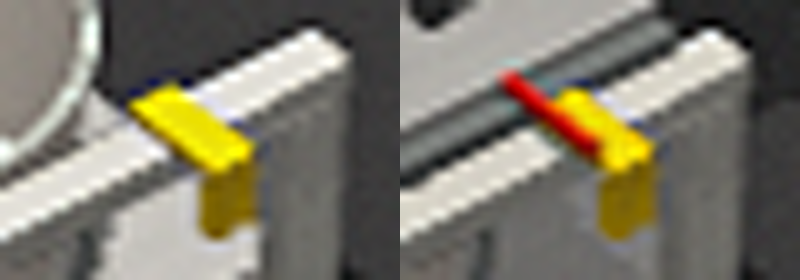

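The top view gives 9.6 mm remaining and the scene depth gives 9.2 mm. Pulling 9.3 mm more.

Request:
{"op": "play_rows", "data": {
  "steps": [
    {"fingers": 0, "xyz": [0, -3, 0], "rot": [0, 0, 0]},
    {"fingers": 0, "xyz": [0, -6, 0], "rot": [0, 0, 0]},
    {"fingers": 0, "xyz": [0, -9.3, 0], "rot": [0, 0, 0]},
    {"fingers": 0, "xyz": [0, -9.3, 0], "rot": [0, 0, 0]},
    {"fingers": 0, "xyz": [0, -9.3, 0], "rot": [0, 0, 0]},
    {"fingers": 0, "xyz": [0, -9.3, 0], "rot": [0, 0, 0]}
  ]
}}

```text
time: 14.0
tcp_pos: [452.4, -183.1, 121.3]
orientation: [3.133, -0.002, 1.541]
force: [10.4, 5.2, 2.8]
gripper_width: 12.8
grasp_force: 60.7
```

```bash
python3 -c "
from h import *
for n in('top','scene'): grab(n,n+'7')
delta([452.5,-183.5,121],1.54)
c=load('top7');I=c['img'][264:284,342:364].astype(float);w=np.clip(I[...,2]-I[...,1]-40,0,None);v,u=np.mgrid[264:284,342:364]
p=px(c,(w*u).sum()/w.sum(),(w*v).sum()/w.sum(),94);print(p,p[:2]@[.9995,-.0308])
f=lambda a:cv2.resize(a,None,fx=10,fy=10,interpolation=2)
cv2.imwrite('pics/c9.png',np.hstack([f(load('top7')['img'][260:288,335:370]),f(load('scene7')['img'][222:250,300:340])]))
"
```

```text
t 14.1 tcp [ 452.5 -183.1  121.3] rpy [ 3.133e+00 -2.000e-03  1.541e+00] w 12.8 g 60.66773235797882 F [11.   4.5  2.4]
d [-0.4  0.   0.3] rot [ 0.009 -0.002  0.001]
[455.13288454 -87.99729571  94.        ] 457.6156348094393
```

View pics/c9.png

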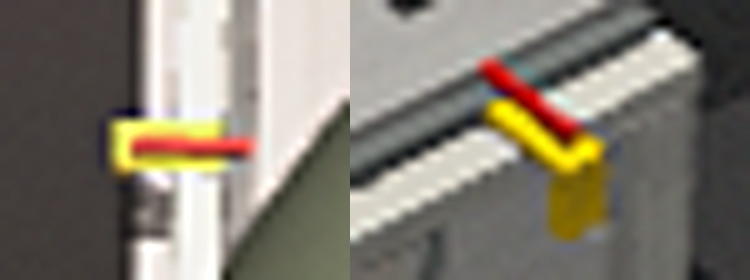

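From above, the pointer is centred on the clip (rows 120–172, pointer at about 146), at 457.6 against 457.5 mm. The grip is steady, so I'm handing in.

```bash
python3 -c "
from rig import env
print(env.hand_in())"
```

```text
the job is handed in; nothing more can be done
None
```

The red cheese ball is in the tub, and the cover is pulled so its pointer stands over the yellow clip (0.1 mm off by the top camera). The gripper still holds the handle, and I handed the job in at about 14 s of the 51 s allowed; no verdict came back.

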